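# Unlock the child-resistant cap of the squat reagent bottle

## Task

Unlock the child-resistant cap of the short, squat amber bottle: press the cap down and, keeping it pressed, turn it counter-clockwise (seen from above) past its ratchet until its white pointer reaches the long mark on the shoulder of the bottle, then let go so that it springs back up. Leave the cap on its bottle, and leave the tall bottle locked.

Things in the scene. Friction and masses are not known exactly. Their poses are not given: they have to be found in the camera images.
- squat_bottle: Short, broad amber bottle, 68 mm diameter, paper label, in an 84 mm square, 24 mm high aluminium holder; all fixed to the table. Origin: centre of the holder's underside, z up. Its shoulder is 64 mm above the table; the cap's underside at rest is 10 mm above the shoulder.
- squat_cap_top (a point): Centre of the flat top of the squat bottle's black ribbed cap, an upright cylinder 40 mm in diameter and 24 mm high. The point lies on its axis, 98 mm above the table when the cap is up; z up, -x toward the white pointer rib (13 x 3 mm) on the top.
- squat_cap (a joint): Turn of that cap, rad, positive counter-clockwise from above. Near 0 = locked (pointer at the short shoulder mark). The ratchet blocks it from 0.1 on unless pressed over 4 mm (aim at 6); it is past the ratchet at 0.95; long shoulder mark at 1.13, end stop 1.25. Turns with light friction, stays where left. If let go too early it stays down, caught. One grasp of its round side is enough.
- squat_press (a joint): How far the squat bottle's cap is pressed down, m: 0 = up, 0.008 = bottom stop. A spring pushes it up with 3 N at 0 and 11 N at 0.008.
- tall_cap_top (a point): Centre of the top of the identical cap (40 mm diameter, 24 mm high) on the tall, slim amber bottle (50 mm diameter), 146 mm above the table. A bystander, also fixed in a holder; the two bottles may stand either way round.
- tall_cap (a joint): Turn of the tall bottle's cap, rad, as for the squat one; near 0 = locked. It must stay locked.

How it is judged:
On the way, in this order (a step that is already met when the one before it is completed fails the run):
1. the squat bottle's cap is pressed down at least 4 mm while still locked (value of joint squat_press above 0.004 m and value of joint squat_cap below 0.25 rad), for 0.05 s.
2. the cap is turned counter-clockwise past its ratchet (0.97 rad or more) (value of joint squat_cap above 0.97 rad), for 0.05 s.
At the end, for the whole second after the job is handed in: The squat bottle's cap stands turned 0.97 rad or more counter-clockwise from locked, past the ratchet, and has sprung back up to within 1.5 mm of its top position; the tall bottle's cap is still locked (under 0.25 rad) (value of joint squat_cap above 0.97 rad and value of joint squat_press below 0.0015 m and value of joint tall_cap below 0.25 rad); the robot touches nothing.
It fails at once if the tall bottle's cap is turned out of its locked position (value of joint tall_cap above 0.25 rad).
It also fails if it takes over 29 s, if anything falls off the work surface, if the arm or the gripper's body presses on something with over 40 N, if the wrist force passes 120 N, or if a joint passes its speed limit or range.

## Robot

A 7-joint arm with a two-finger parallel gripper is mounted at the origin on a cart in front of the work surface, level with it; the furniture and walls round the work are solid. World frame = base frame: x ahead of the robot, y to its left, z up, the work surface at z = 0. Lengths are in m, angles in rad, forces in N, time in s.
With the tool pointing down it reaches from about 0.35 to 0.9 m from the base axis. Payload 7.2 kg.
Tool frame: the origin (TCP) lies at the centre of the arm's flange, where the gripper is bolted on; the fingertips stand 182 mm ahead of it and the grasp point (between the pads) lies 163 mm ahead of it; z points along the fingers, y is the line along which they close (so a half turn about z gives the same grasp; the last joint's range is limited). The gripper opens to 88 mm and grips with 3 to 60 N. Pads are 20 mm wide; open, the fingers measure 115 mm over their backs; the gripper's body (75 mm by 178 mm) begins 61 mm behind the grasp point.
Start: joints at [1.186, 0.411, -0.013, 1.596, 0.006, 1.134, -0.082], TCP at [0.195, -0.594, 0.405] pointing down, gripper open.
Joint ranges: [-2.95, 2.95], [-0.29, 1.99], [-1.47, 1.44], [0.14, 2.54], [-1.03, 4.17], [0.13, 1.85], [-2.86, 2.86]. Speed limits (rad/s): [2.39, 2.39, 3.01, 3.01, 3.14, 3.14, 3.14].

## Interface

Orientations are given as a unit quaternion [w, x, y, z].
In Python, from rig import ctrl gives the robot as it stands.
- The arm moves only by the tool jog_arm, called after "Request:" in YAML: its name, and indented under it one key for each argument. Schema: {"type":"object","properties":{"offsets":{"type":"array","items":{"type":"array","items":{"type":"array","items":{"type":"number"},"minItems":6,"maxItems":6},"minItems":1,"maxItems":12},"minItems":1,"maxItems":1},"jaw":{"type":"number"},"squeeze":{"type":"number"},"only":{"type":"string"},"quiet":{"type":"boolean"},"lines":{"type":"string"}},"required":["offsets"],"additionalProperties":false}. offsets is a list that holds a single list of rows (three levels of brackets), with 1 to 12 rows, each of 6 numbers: dx, dy, dz in shares of the most that a row can go, 1 being 50 mm, then a rotation vector rx, ry, rz in normalised numbers (1 is pi rad); each row shifts and turns the commanded pose from where the row before left it, along the tool's axes as they then stand; what a row does not reach is not made up. A row lasts 1/10 s, in which the tool goes at most 0.05 m and 0.15 rad, less where a joint would pass 70% of its speed; a pose out of reach is approached as far as the arm can. jaw is the finger opening in m, set as the call begins (left out keeps the last). The fingers move at their own pace and stop on an object; squeeze is the grip in N (left out, the last holds). Time passes only in rows, so rows that do not move let the fingers close. The tool returns the time, the measured TCP pose, the force, the opening and the grip force at its end. only (a regular expression) keeps the lines of the reply that match it, lines (a string "A,B") keeps lines A to B, and quiet returns only ok. A shift or turn number past 1, either way, is cut back to 1. Input that does not fit is refused with a message, and nothing moves.
- ctrl.sense(): the state, without advancing time (a new reading comes with each control period).
- ctrl.camera(name): name is "scene" or "top"; returns a dict with "image" (384x512x3 uint8, red, green, blue), "z_map" (384x512 float32, m along the optical axis (not along the pixel's ray), 0 where there is no reading), "fx", "fy", "cx", "cy" (pixels), "rvec" (rotation vector, rad) and "tvec" (3), from world to camera coordinates, as OpenCV has them. Camera axes: x right, y down, z forward; pixel columns grow to the right and rows downward; lengths in m; the calibration is good to about 2 mm. A picture is of the moment at which its call begins.
- ctrl.hand_in(): hands the job in; it is judged then, once.
The state is a dict: "time": time; "joints": joint angles; "dq": joint speeds; "joint_efforts": joint torques, N m; "tcp_pos": TCP position; "orientation": TCP orientation; "wrist_force": force on the tool from outside, world axes, zero at the start; "torque": the same for the moment, N m; "finger_gap": finger opening in m; "finger_force": force on a finger pad.
Only numpy, scipy, OpenCV 4.12 (cv2) and the standard library are available. Lean on these libraries where they do the work, as an engineer would, in place of code of your own. Each camera call takes 0.05 s, during which the arm holds its last target. There are 200 camera calls.

## Working session

There is one attempt and no reset: what is moved stays moved. The work goes in short steps, Python scripts to look and compute and a tool call to move; the robot and the scene stay as the last step left them, time stands still between calls to the robot, and variables do not carry over. Pictures are saved under pics/ and viewed, at most 10 in all, crops included, and the job is handed in when it is done.

```bash
mkdir -p pics; ls; cat > h.py <<'E'
import numpy as np, cv2
from rig import ctrl
def cloud(c):
    z=c["z_map"];v,u=np.indices(z.shape)
    P=np.stack([(u-c["cx"])/c["fx"]*z,(v-c["cy"])/c["fy"]*z,z],-1)
    R=cv2.Rodrigues(np.array(c["rvec"],float))[0]
    return (P-np.array(c["tvec"]).ravel())@R
def ray(c,u,v,h):
    R=cv2.Rodrigues(np.array(c["rvec"],float))[0];o=-R.T@np.array(c["tvec"]).ravel()
    d=R.T@np.array([(u-c["cx"])/c["fx"],(v-c["cy"])/c["fy"],1]);return o+d*(h-o[2])/d[2]
E
python3 - <<'E'
from h import *
s=ctrl.sense();print(s)
for n in("scene","top"):
    c=ctrl.camera(n);cv2.imwrite(f"pics/{n}0.png",c["image"][...,::-1]);np.save(f"{n}0.npy",c,allow_pickle=True)
    print(n,c["fx"],c["cx"],c["cy"],ray(c,256,192,0),c["tvec"],c["rvec"])
E
```

```text
pics
rig.py
{'time': 0.0, 'joints': array([ 1.18581149,  0.41190031, -0.01271882,  1.59704891,  0.00560515,
        1.13427203, -0.08220974]), 'dq': array([ 0.00082023,  0.0005661 ,  0.00040922,  0.00017717,  0.00068529,
       -0.00063824,  0.00120946]), 'joint_efforts': array([-7.45186321e-05, -5.87957525e+01,  6.41547460e-01, -2.91084248e+01,
       -5.38245868e-02,  1.79404404e-02,  1.76025314e-04]), 'tcp_pos': array([ 0.1946112 , -0.59370413,  0.40380656]), 'orientation': array([-7.75402555e-04,  9.87479971e-01,  1.57742422e-01, -1.81952550e-04]), 'wrist_force': array([-0.25342607, -0.07137928, -1.13788915]), 'torque': array([-0.02902754, -0.03583657, -0.07419055]), 'finger_force': 0.0, 'finger_gap': 0.08776435341557681}
scene 422.09447076202383 251.4507997897237 190.9377755663969 [ 0.578221   -0.08315052  0.        ] [0.35468524 0.34378858 0.68067697] [ 1.0473534  -2.46118106  1.01227945]
top 378.20641182355706 252.9246434753309 191.49320805484294 [ 0.5058644  -0.01993198  0.        ] [0.00268075 0.50190235 0.88133841] [ 2.11427451 -2.17689433  0.16433454]
```

View pics/scene0.png

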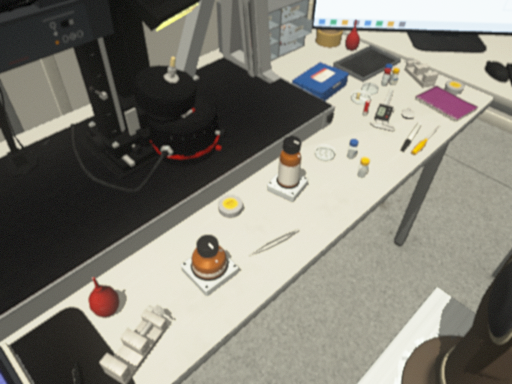

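View pics/top0.png

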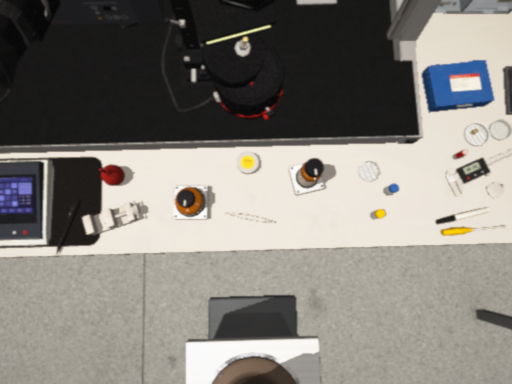

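The scene view shows the squat bottle's black cap near (207,245) and the tall one near (291,148). In the top view they are near (187,199) and (313,168). Next I measure them.

```bash
python3 - <<'E'
from h import *
C={n:np.load(f"{n}0.npy",allow_pickle=True).item() for n in("scene","top")}
for n,seeds in(("scene",((207,245),(291,148))),("top",((187,199),(313,168)))):
    c=C[n];W=cloud(c)
    for u,v in seeds:
        r=22;sl=(slice(v-r,v+r),slice(u-r,u+r));P=W[sl].reshape(-1,3);I=c["image"][sl].reshape(-1,3)
        z=P[:,2];zt=np.percentile(z[(I.max(1)<70)],90)
        m=(abs(z-zt)<.005)&(I.max(1)<90)
        Q=P[m][:,:2].astype(np.float32);(x,y),rad=cv2.minEnclosingCircle(Q)
        print(n,(u,v),"zt",zt.round(4),m.sum(),Q.mean(0),"circ",x,y,rad)
        yy,xx=np.indices((2*r,2*r));mm=m.reshape(2*r,2*r);print("  px",xx[mm].mean()+u-r,yy[mm].mean()+v-r)
        w=(I.min(1)>140)&(abs(z-zt)<.006);print("  white on top",P[w].mean(0) if w.any() else None,w.sum())
A=cv2.resize(C["top"]["image"][172:226,160:214],(540,540),interpolation=2)
B=cv2.resize(C["scene"]["image"][215:295,170:250],(260,260),interpolation=2)
o=np.zeros((540,800,3),np.uint8);o[:,:540]=A;o[:260,540:]=B
cv2.imwrite("pics/crop0.png",o[...,::-1])
E
```

```text
(no output)
```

View pics/crop0.png

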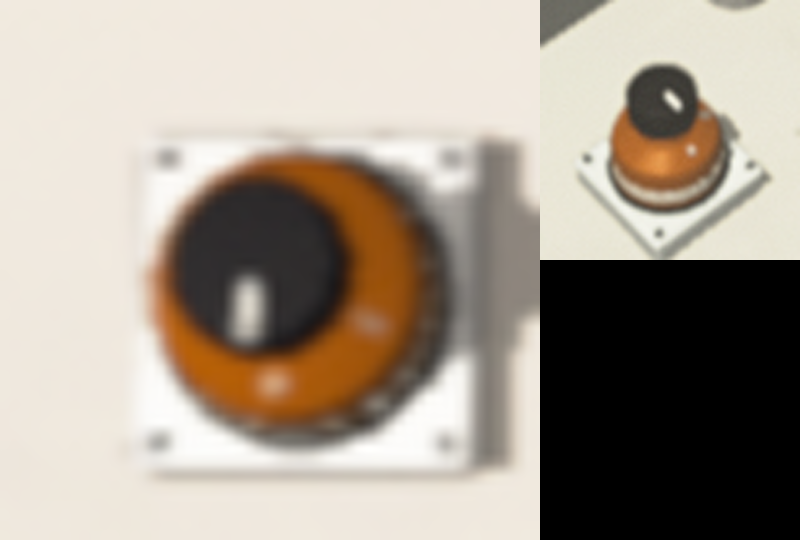

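The crop shows the pointer rib at about (247,310), pointing at the robot (-x), with the short mark below it at (273,383) and the long mark to the right at (372,323). So the cap is locked, and counter-clockwise leads to the long mark. The cap centre is about (0.481, 0.143, 0.099), which agrees with the text. Next I check clearance.

```bash
python3 - <<'E'
from h import *
from scipy.spatial.transform import Rotation as R
for n in("scene","top"):
    c=np.load(f"{n}0.npy",allow_pickle=True).item();W=cloud(c);P=W[c["z_map"]>0]
    for r in(.1,.13,.17,.2):
        d=np.hypot(P[:,0]-.481,P[:,1]-.143);m=(d<r)&(d>.05);print(n,r,P[m][:,2].max().round(3))
    m=(P[:,0]>.15)&(P[:,0]<.56)&(abs(P[:,1])<.5);print("corridor max z",P[m][:,2].max())
s=ctrl.sense();q=s["orientation"];T=R.from_quat(np.r_[q[1:],q[0]]);print(T.as_matrix().round(3))
print(T.inv().apply([.481,.143,.36]-s["tcp_pos"]).round(4))
E
```

```text
scene 0.1 0.028
scene 0.13 0.041
scene 0.17 0.075
scene 0.2 0.534
corridor max z 0.15018026364945036
top 0.1 0.028
top 0.13 0.607
top 0.17 0.607
top 0.2 0.607
corridor max z 0.6072345465296678
[[ 0.95   0.311 -0.001]
 [ 0.311 -0.95   0.001]
 [-0.    -0.001 -1.   ]]
[ 0.5016 -0.6108  0.0447]
```

```bash
python3 - <<'E'
from h import *
for n in("scene","top"):
    c=np.load(f"{n}0.npy",allow_pickle=True).item();W=cloud(c)
    m=(c["z_map"]>0)&(W[...,2]>.16)&(W[...,0]>.1)&(W[...,0]<.75)&(W[...,1]>-.4)&(W[...,1]<.5)
    v,u=np.where(m);Q=W[m];k=np.argsort(Q[:,0]);print(n,m.sum())
    for i in k[::max(1,len(k)//25)]:print(u[i],v[i],Q[i].round(3))
E
```

```text
scene 11298
15 0 [0.613 0.275 0.532]
212 125 [ 0.668 -0.034  0.174]
214 117 [ 0.678 -0.049  0.181]
179 100 [0.684 0.03  0.257]
180 109 [0.688 0.028 0.233]
185 124 [0.691 0.018 0.19 ]
147 24 [0.696 0.066 0.414]
215 107 [ 0.701 -0.072  0.185]
167 129 [0.708 0.053 0.186]
7 40 [0.711 0.275 0.45 ]
33 41 [0.712 0.243 0.438]
34 50 [0.712 0.246 0.425]
36 49 [0.712 0.243 0.426]
20 61 [0.713 0.27  0.416]
98 19 [0.713 0.14  0.439]
37 33 [0.713 0.234 0.446]
176 118 [0.713 0.024 0.196]
177 118 [0.714 0.022 0.195]
4 40 [0.714 0.278 0.45 ]
32 16 [0.714 0.232 0.469]
103 11 [0.715 0.128 0.447]
182 85 [ 0.717 -0.003  0.262]
148 97 [0.723 0.074 0.265]
160 86 [0.731 0.04  0.271]
172 65 [0.739 0.001 0.298]
166 77 [0.749 0.011 0.271]
top 12433
1 90 [0.533 0.246 0.578]
8 55 [0.563 0.232 0.593]
22 44 [0.593 0.238 0.561]
7 17 [0.609 0.24  0.586]
11 8 [0.623 0.24  0.58 ]
14 0 [0.639 0.244 0.571]
238 107 [0.665 0.015 0.173]
245 2 [ 0.674 -0.006  0.509]
224 33 [0.679 0.026 0.431]
233 84 [0.684 0.022 0.246]
249 31 [ 0.688 -0.011  0.42 ]
246 84 [ 0.692 -0.003  0.226]
243 20 [ 0.696 -0.002  0.436]
258 17 [ 0.7   -0.025  0.437]
204 9 [0.704 0.052 0.453]
231 10 [0.708 0.014 0.443]
120 22 [0.712 0.185 0.415]
108 14 [0.712 0.196 0.434]
105 2 [0.713 0.19  0.461]
160 15 [0.713 0.121 0.428]
97 18 [0.713 0.216 0.424]
122 3 [0.714 0.168 0.456]
216 62 [0.719 0.053 0.268]
226 57 [0.729 0.033 0.268]
204 51 [0.739 0.075 0.275]
220 46 [0.75  0.044 0.272]
```

Overhead equipment only starts above z=0.53 at x>0.53, y>0.23, so the low path is clear. I'll do the first half of the transit.

Units first: shifts go in shares of 50 mm and turns go in shares of pi rad. So -0.0365 m is -0.73, 0.03 m is 0.6.

Request:
jog_arm:
  offsets:
    - [[0.6, -0.73, 0, 0, 0, 0], [0.6, -0.73, 0, 0, 0, 0], [0.6, -0.73, 0, 0, 0, 0], [0.6, -0.73, 0, 0, 0, 0], [0.6, -0.73, 0, 0, 0, 0], [0.6, -0.73, 0, 0, 0, 0], [0.6, -0.73, 0, 0, 0, 0], [0.6, -0.73, 0, 0, 0, 0]]
  jaw: 0.088

```text
time: 0.9
tcp_pos: [0.3319, -0.2397, 0.4046]
orientation: [0.0, 0.987, 0.158, -0.0]
wrist_force: [1.7, -0.4, 0.1]
finger_gap: 0.0877
finger_force: 0.0
```

```bash
python3 -c "
from h import *
s=ctrl.sense();print(s['joints'].round(3),s['tcp_pos'])"
```

```text
[ 0.761  0.052 -0.262  2.066  0.016  1.025 -0.763] [ 0.33191227 -0.23972722  0.40462787]
```

Scaled: -0.0365 m is -0.73, 0.03 m is 0.6.

Request:
jog_arm:
  offsets:
    - [[0.6, -0.73, 0, 0, 0, 0], [0.6, -0.73, 0.2, 0, 0, 0], [0.6, -0.73, 0.2, 0, 0, 0], [0.6, -0.73, 0.2, 0, 0, 0], [0.6, -0.73, 0.2, 0, 0, 0], [0.6, -0.73, 0.2, 0, 0, 0], [0.6, -0.73, 0.2, 0, 0, 0], [0, 0, 0.4, 0, 0, 0], [0, 0, 0.4, 0, 0, 0], [0, 0, 0, 0, 0, 0], [0, 0, 0, 0, 0, 0]]

```text
time: 2.0
tcp_pos: [0.4516, 0.0665, 0.3047]
orientation: [-0.0, 0.987, 0.158, -0.001]
wrist_force: [0.1, 0.0, 0.6]
finger_gap: 0.0881
finger_force: 0.0
```

```bash
python3 - <<'E'
from h import *
from scipy.spatial.transform import Rotation as R
s=ctrl.sense();q=s["orientation"];T=R.from_quat(np.r_[q[1:],q[0]])
print(s['joints'].round(3),s['tcp_pos'],T.inv().apply([.481,.143,.257]-s["tcp_pos"]).round(4))
E
```

```text
[ 0.223  0.305 -0.558  2.071  0.218  0.822 -1.718] [0.45164783 0.06647177 0.30466415] [ 0.0518 -0.0636  0.0476]
```

Scaled: -0.032 m is -0.64, 0.026 m is 0.52.

Request:
jog_arm:
  offsets:
    - [[0.52, -0.64, 0, 0, 0, 0], [0.52, -0.64, 0, 0, 0, 0], [0, 0, 0, 0, 0, 0], [0, 0, 0, 0, 0, 0], [0, 0, 0, 0, 0, 0]]

```text
time: 2.5
tcp_pos: [0.4811, 0.1424, 0.3052]
orientation: [0.0, 0.988, 0.157, 0.0]
wrist_force: [0.1, -0.0, -0.3]
finger_gap: 0.0879
finger_force: 0.0
```

```bash
python3 - <<'E'
from h import *
from scipy.spatial.transform import Rotation as R
s=ctrl.sense();q=s["orientation"];T=R.from_quat(np.r_[q[1:],q[0]])
print(s['joints'].round(3),s['tcp_pos'],T.inv().apply([.481,.143,.257]-s["tcp_pos"]).round(4))
c=ctrl.camera("scene");d=ctrl.camera("top")
o=np.hstack([cv2.resize(c["image"][150:310,140:300],(400,400)),cv2.resize(d["image"][120:280,110:270],(400,400))])
cv2.imwrite("pics/pre.png",o[...,::-1])
E
```

```text
[ 0.073  0.379 -0.563  1.97   0.264  0.864 -1.886] [0.48114002 0.1424274  0.30515316] [ 0.     -0.0006  0.0482]
```

View pics/pre.png

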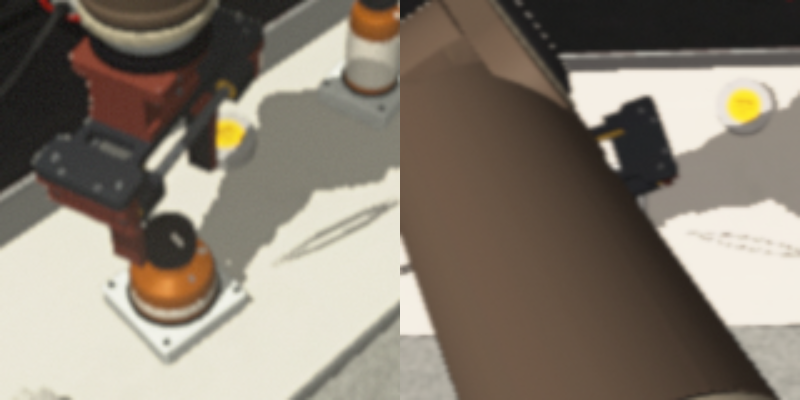

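The scene crop shows the open fingers on either side of the cap at (170,240), just above it. The top view is blocked by the forearm. I'll descend and close.

Scaled: 0.016 m is 0.32.

Request:
jog_arm:
  offsets:
    - [[0, 0, 0.32, 0, 0, 0], [0, 0, 0.32, 0, 0, 0], [0, 0, 0.32, 0, 0, 0], [0, 0, 0, 0, 0, 0], [0, 0, 0, 0, 0, 0], [0, 0, 0, 0, 0, 0]]
  jaw: 0.088

```text
time: 3.2
tcp_pos: [0.4815, 0.1433, 0.2575]
orientation: [0.0, 0.988, 0.157, 0.001]
wrist_force: [-0.6, 0.5, 0.5]
finger_gap: 0.0876
finger_force: 0.0
```

Request:
jog_arm:
  offsets:
    - [[0, 0, 0, 0, 0, 0], [0, 0, 0, 0, 0, 0], [0, 0, 0, 0, 0, 0], [0, 0, 0, 0, 0, 0], [0, 0, 0, 0, 0, 0], [0, 0, 0, 0, 0, 0], [0, 0, 0, 0, 0, 0], [0, 0, 0, 0, 0, 0], [0, 0, 0, 0, 0, 0], [0, 0, 0, 0, 0, 0]]
  jaw: 0.03
  squeeze: 40

```text
time: 4.2
tcp_pos: [0.4816, 0.1425, 0.2566]
orientation: [0.001, 0.988, 0.157, -0.0]
wrist_force: [0.7, -5.8, 1.3]
finger_gap: 0.0389
finger_force: 40.0
```

Scaled: 0.0025 m is 0.05, 0.002 m is 0.04.

Request:
jog_arm:
  offsets:
    - [[0, 0, 0.04, 0, 0, 0], [0, 0, 0.04, 0, 0, 0], [0, 0, 0.05, 0, 0, 0], [0, 0, 0, 0, 0, 0], [0, 0, 0, 0, 0, 0], [0, 0, 0, 0, 0, 0]]

```text
time: 4.8
tcp_pos: [0.4816, 0.1425, 0.2507]
orientation: [0.001, 0.988, 0.157, 0.0]
wrist_force: [-0.5, -6.5, 8.3]
finger_gap: 0.0392
finger_force: 40.0
```

Scaled: 0.0005 m is 0.01, -0.14 rad is -0.0446.

Request:
jog_arm:
  offsets:
    - [[0, 0, 0.01, 0, 0, -0.0446], [0, 0, 0, 0, 0, -0.0446], [0, 0, 0, 0, 0, -0.0446], [0, 0, 0, 0, 0, -0.0446], [0, 0, 0, 0, 0, -0.0446], [0, 0, 0, 0, 0, -0.0446], [0, 0, 0, 0, 0, -0.0446], [0, 0, 0, 0, 0, -0.0446], [0, 0, 0, 0, 0, 0], [0, 0, 0, 0, 0, 0], [0, 0, 0, 0, 0, 0]]

```text
time: 5.9
tcp_pos: [0.4825, 0.1418, 0.2504]
orientation: [0.002, 0.754, 0.657, -0.0]
wrist_force: [3.5, -9.2, 8.5]
finger_gap: 0.0391
finger_force: 40.0
```

```bash
python3 - <<'E'
from h import *
from scipy.spatial.transform import Rotation as R
s=ctrl.sense();q=s["orientation"];T=R.from_quat(np.r_[q[1:],q[0]]);M=T.as_matrix()
print(M.round(3),np.arctan2(M[1,0],M[0,0])-.317,s["torque"],s["joints"].round(2))
c=ctrl.camera("scene")
cv2.imwrite("pics/turn.png",cv2.resize(c["image"][195:295,150:270],(720,600),interpolation=2)[...,::-1])
E
```

```text
[[ 0.136  0.991  0.002]
 [ 0.991 -0.136 -0.003]
 [-0.003  0.003 -1.   ]] 1.117630166932131 [-1.95732749 -0.6884627   0.00728431] [ 0.23  0.53 -0.79  2.    0.52  0.82 -1.  ]
```

View pics/turn.png

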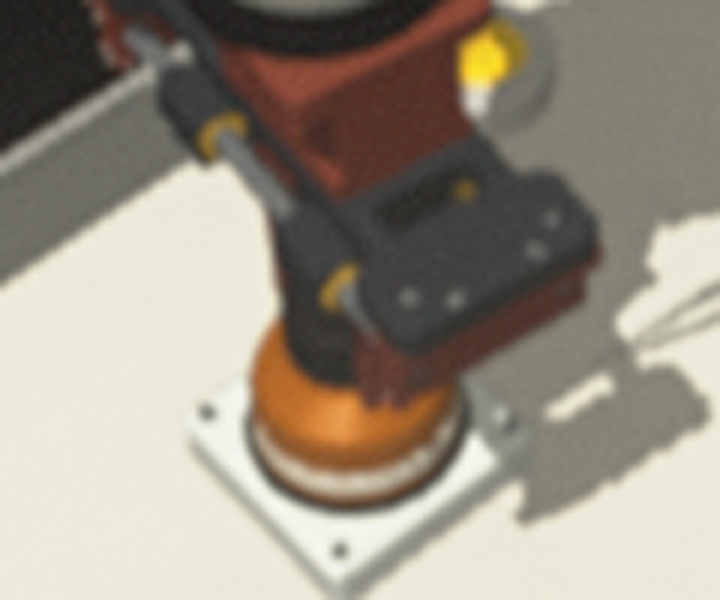

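The hand has turned 1.118 rad with the cap still pressed; the picture shows the pointer hidden under the gripper at about (360,330). I'll add a small extra turn, then raise the hand while still gripping. The force will show whether the cap follows.

Scaled: -0.003 m is -0.06, -0.02 rad is -0.0064.

Request:
jog_arm:
  offsets:
    - [[0, 0, 0, 0, 0, -0.0064], [0, 0, 0, 0, 0, 0], [0, 0, -0.06, 0, 0, 0], [0, 0, -0.06, 0, 0, 0], [0, 0, 0, 0, 0, 0], [0, 0, 0, 0, 0, 0], [0, 0, 0, 0, 0, 0]]

```text
time: 6.65
tcp_pos: [0.4826, 0.1417, 0.256]
orientation: [0.002, 0.747, 0.665, -0.0]
wrist_force: [3.9, -7.3, 3.1]
finger_gap: 0.0393
finger_force: 40.0
```

The force has dropped to 3 N, so the cap rose with the hand. I'll release, raise the hand and look.

Request:
jog_arm:
  offsets:
    - [[0, 0, 0, 0, 0, 0], [0, 0, 0, 0, 0, 0], [0, 0, 0, 0, 0, 0], [0, 0, 0, 0, 0, 0], [0, 0, 0, 0, 0, 0], [0, 0, 0, 0, 0, 0], [0, 0, 0, 0, 0, 0]]
  jaw: 0.08

```text
time: 7.35
tcp_pos: [0.4812, 0.1436, 0.2556]
orientation: [-0.0, 0.746, 0.666, -0.0]
wrist_force: [-0.4, 0.1, 0.6]
finger_gap: 0.0797
finger_force: 0.0
```

Request:
jog_arm:
  offsets:
    - [[0, 0, -0.4, 0, 0, 0], [0, 0, -0.6, 0, 0, 0], [0, 0, -0.6, 0, 0, 0], [0, 0, -0.6, 0, 0, 0], [0, 0, 0, 0, 0, 0], [0, 0, 0, 0, 0, 0], [0, 0, 0, 0, 0, 0], [0, 0, 0, 0, 0, 0]]

```text
time: 8.15
tcp_pos: [0.4809, 0.1434, 0.3646]
orientation: [-0.0, 0.746, 0.666, -0.001]
wrist_force: [0.4, -0.5, 0.0]
finger_gap: 0.0803
finger_force: 0.0
```

```bash
python3 - <<'E'
from h import *
c=ctrl.camera("scene");W=cloud(c);I=c["image"].astype(int)
v0,u0=222,185;sl=(slice(v0,v0+45),slice(u0,u0+45));P=W[sl].reshape(-1,3);J=I[sl].reshape(-1,3)
d=np.hypot(P[:,0]-.481,P[:,1]-.143);m=(d<.018);print("top z",np.median(P[m&(P[:,2]>.08)][:,2]))
w=m&(J.min(1)>110)&(P[:,2]>.08)
if w.any():
    p=P[w].mean(0);print(p,w.sum(),"turn from -x:",np.arctan2(p[1]-.143,p[0]-.481)-np.pi)
cv2.imwrite("pics/end.png",cv2.resize(c["image"][195:295,150:270],(720,600),interpolation=2)[...,::-1])
E
```

```text
top z 0.098872809290661
[0.4785747  0.13304654 0.09976378] 27 turn from -x: -4.951396077433871
```

View pics/end.png

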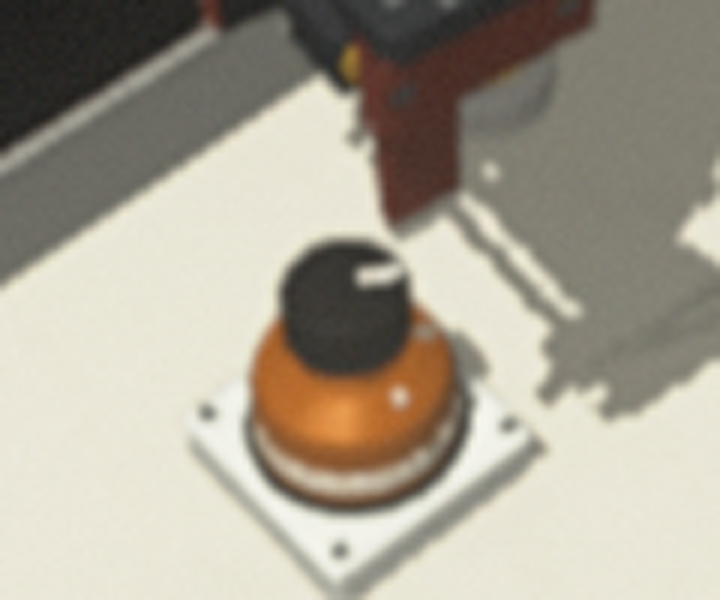

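The picture shows the cap up (top at z=0.099) and its pointer at (380,272), turned toward the long mark at (422,330). The gripper is clear. I'll hand it in.

```bash
python3 -c "
from rig import ctrl
print(ctrl.hand_in())"
```

```text
the job is handed in; nothing more can be done
None
```

The squat bottle's cap was pressed, turned about 1.14 rad counter-clockwise by the hand's rotation, and sprang back up (top at 99 mm); the tall bottle was not touched, and I handed the job in at about 8.2 s, but no verdict came back.

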